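# Gauge the pin bore of a ball-joint jig and fit the matching locating pin

### The job

Take the depth gauge from its green stand, stand its base on the jig's top face and gently push its rod down the pin bore until it bottoms, then put the gauge back upright in its stand. By the depth it read, fit into the bore the longest of the three locating pins whose shoulder does not stand proud of the jig's face, down to the bottom of the bore, so that the ball-joint arm will lie flat on the face with as much of the pin as possible in the bore. Leave the other two pins in the rack and the rest of the table alone, and never press on the jig with more than 25 N.

Things in the scene. Friction and masses are not known exactly. Their poses are not given: they have to be found in the camera images.
- jig: fixed aluminium block 150 x 72 x 58 mm on a grey screwed-down flange 200 x 110 x 12 mm; its flat top face is 70 mm above the table. Origin at the centre of its underside, z up; x runs along the block, from the pin bore (at x = -42 mm) to the round 8 mm high, 58 mm wide nest ring for the ball housing (centred at x = +40 mm)
- bore_mouth (a point): centre of the blind pin bore's mouth, on the block's top face; the bore is 14 mm in diameter (1.5 mm chamfer), goes straight down and has a flat, solid bottom. Its depth has drifted with wear: somewhere from 24 to 45 mm, different each time, and has to be gauged. Axes as the jig's
- gauge: T base of the depth gauge, a steel bar 49 x 18 x 10 mm with a small screw at one end, origin at the centre of its flat underside, z up. It starts resting on top of the gauge stand, the rod hanging in the stand's hole. The rod slides through its middle with about 1.6 N of drag and stays where it is left; rod with handle 55 g, base 50 g
- gauge_rod (a joint): how far the gauge rod projects below the underside of the base, in m (0 = flush, at most 0.048; starts at 0.010 to 0.016): with the base flat on a face and the rod bottomed, this is the depth of the hole. Pushing the rod on down while the base rests on a face raises the reading
- gauge_tip (a point): centre of the lower end of the gauge rod; the rod is 8 mm in diameter, 66 mm long, with black rings every 5 mm
- gauge_handle (a point): centre of the top of the gauge's round knurled handle on the upper end of the rod, 100 mm straight above the tip; the handle is 16 mm in diameter and 34 mm tall, gripped from above
- gauge_stand: fixed green block 62 x 46 mm on a dark base plate 104 x 80 x 8 mm, its flat top 62 mm above the table, with one upright hole in the middle of the top, 12 mm in diameter (2 mm chamfer), 48 mm deep; origin at the centre of its underside, z up
- pin_rack: fixed grey block 48 x 180 x 30 mm with three upright holes 14 mm in diameter and 20 mm deep in its top, at y = -60, 0 and +60 mm of its own frame; origin at the centre of its underside, z up
- pin_short: turned steel locating pin standing upright in one of the pin rack's holes (which hole varies): a body 12 mm in diameter and 22 mm long with a 2.5 mm chamfer at the foot, then a flat shoulder, then a slimmer spigot 10 mm in diameter and 34 mm tall with a yellow band just above the shoulder; 40 g. Origin at the centre of the foot, z up along the pin; the foot starts 20 mm below the rack's top
- pin_mid: turned steel locating pin standing upright in one of the pin rack's holes (which hole varies): a body 12 mm in diameter and 30 mm long with a 2.5 mm chamfer at the foot, then a flat shoulder, then a slimmer spigot 10 mm in diameter and 34 mm tall with a blue band just above the shoulder; 40 g. Origin at the centre of the foot, z up along the pin; the foot starts 20 mm below the rack's top
- pin_long: turned steel locating pin standing upright in one of the pin rack's holes (which hole varies): a body 12 mm in diameter and 38 mm long with a 2.5 mm chamfer at the foot, then a flat shoulder, then a slimmer spigot 10 mm in diameter and 34 mm tall with a red band just above the shoulder; 40 g. Origin at the centre of the foot, z up along the pin; the foot starts 20 mm below the rack's top
- pin_short_shoulder (a point): centre of that pin's shoulder, 22 mm above its foot
- pin_mid_shoulder (a point): centre of that pin's shoulder, 30 mm above its foot
- pin_long_shoulder (a point): centre of that pin's shoulder, 38 mm above its foot
- ball_joint_d: loose black forged ball joint, 114 x 176 x 110 mm, a bystander; origin under its centre
- plug_gauge: loose go/no-go plug gauge lying on the table, 19 x 135 x 16 mm, a bystander; origin under its centre
- nut_0: loose castle nut, 25 x 22 x 18 mm, a bystander; origin under its centre
Things that resemble listed ones, but are neither listed nor needed, are in the scene too. Of the things shaped like the gauge, the steel one is meant.

How it is judged:
By the outcome, as a careful person would: the job done as asked, in the order asked, and still so for the second after the job is handed in, with the robot touching nothing.
It also fails if it takes over 72 s, if anything falls off the work surface, if the arm or the gripper's body presses on something with over 40 N, if the wrist force passes 120 N, or if a joint passes its speed limit or range.

### The arm

A 6-joint arm with a two-finger parallel gripper is mounted at the origin on a cart in front of the work surface, level with it; the furniture and walls round the work are solid. World frame = base frame: x ahead of the robot, y to its left, z up, the work surface at z = 0. Lengths are in m, angles in rad, forces in N, time in s.
With the tool pointing down it reaches from about 0.25 to 0.725 m from the base axis. Payload 4 kg.
Tool frame: the origin (TCP) lies midway between the tips of the shut fingers; the grasp point (between the pads) lies 19 mm behind it; z points along the fingers, y is the direction in which the jaws open and shut (so a half turn about z gives the same grasp; the last joint's range is limited). The gripper opens to 85 mm and grips with 20 to 120 N. Pads are 22 mm wide; open, the fingers measure 114 mm over their backs; the gripper's body (76 mm by 85 mm) begins 54 mm behind the grasp point. The pads swing forward as they close: fully open they stand 13 mm farther back than shut.
Start: joints at [1.158, 0.241, 0.005, 1.335, 0, 1.571], TCP at [0.201, 0.458, 0.231] pointing down, gripper open.
Joint ranges: [-2.72, 2.72], [-1.05, 1.87], [-1.09, 1.28], [-1.99, 2.15], [-1.42, 1.44], [-3.14, 3.14]. Speed limits (rad/s): [2.79, 2.79, 3.14, 3.14, 3.14, 3.14].

### API

Orientations are given as a unit quaternion [x, y, z, w].
In Python, from workcell import bot, vision gives the robot as it stands. The module is installed in compiled form; this text tells all that it offers.
- The arm moves only by the tool send_rows, never from a script. Its argument "targets" is a list that holds one entry, the list of rows, each a list of 5 numbers: the shift along the world's x, y, z in cm, then the turn about the world's z in rad, then the finger opening in cm, from 0 to 8.54. A call has 1 to 12 rows; each row is the pose to reach, as a shift and turn from the pose commanded when the call began; what a row does not reach only later rows make up. A row lasts 1/8 s, in which the tool goes at most 62.5 mm and 10.7 degrees, less where a joint would pass 70% of its speed; a pose out of reach is approached as far as the arm can. A call with a gripper value outside its range is refused whole. The fingers move at their own pace and stop on an object; the grip force is fixed at half the most. Time passes only in rows, so rows that repeat a pose let the fingers close. It gives the time, the measured TCP pose, the force and the opening at its end, in the units of the state.
- bot.get_obs(): the state, without advancing time (a new reading comes with each control period).
- vision.camera(name): name is "side" or "top" or "wrist"; returns the picture (480x640x3 uint8, red, green, blue); there is no depth.
- vision.get_calibration(name): a dict with "vertical_fov" (degrees; the focal length in pixels is half the picture's height over the tangent of half this angle, whatever the lens; pixels are square), "cx", "cy" (the principal point, pixels), "rvec" (rotation vector, rad) and "tvec" (3), from world to camera coordinates, as OpenCV has them; the wrist camera has in their place "T_tool_cam" (4x4, takes a point from camera to tool coordinates, whose origin is the TCP and whose axes are the flange's). Camera axes: x right, y down, z forward; pixel columns grow to the right and rows downward; lengths in m; the calibration is good to about 2 mm. A picture is of the moment at which its call begins: read the wrist's pose just before it. get_calibration takes no time and is no camera call.
- bot.job_done(): hands the job in, once; it reports no verdict.
Trained networks look in the newest picture that a camera, given by its name, has taken for a name from the list of things; names that differ only in an ending like _2 or _b are one class to them, and where a whole thing is asked for, a point or a joint stands for the part that bears it (a point fixed in the world has none). Each returns a list of dicts, best first, with "score" (0 to 1); they miss things now and then, are a little off and sometimes report something else, mostly with a low value. They report only what shows in the picture. A call takes as long as a camera call. They do not tell look-alikes from the thing itself.
- vision.boxes_of(target, camera): "uv" ([column, row] in pixels, amid what is visible of it).
The state is a dict: "clock": time; "joint_pos": joint angles; "joint_vel": joint speeds; "tau": joint torques, N m; "eef_pos": TCP position; "tool_rot": TCP orientation; "ft_force": force on the tool from outside, world axes, zero at the start; "ft_torque": the same for the moment, N m; "grip_width": finger opening in m.
Only numpy, scipy, OpenCV 4.12 (cv2) and the standard library are available. Lean on these libraries where they do the work, as an engineer would, in place of code of your own. Each camera call takes 0.05 s, during which the arm holds its last target.

## Working session

There is one attempt and no reset: what is moved stays moved. The work goes in short steps, Python scripts to look and compute and a tool call to move; the robot and the scene stay as the last step left them, time stands still between calls to the robot, and variables do not carry over. Pictures are saved under pics/ and viewed, and the job is handed in when it is done.

Besides the shell and the picture viewer there is one more tool, called after ">>>" in YAML: its name, and indented under it one key for each argument. send_rows: Moves the arm, as the interface text tells. Its arguments: {"type":"object","properties":{"targets":{"type":"array"}},"required":["targets"]}

```bash
ls; mkdir -p pics; cat > h.py <<'E'
import numpy as np, cv2
from workcell import bot, vision
from scipy.spatial.transform import Rotation as R
def snap(cam,fn):
    o=bot.get_obs(); im=vision.camera(cam); cv2.imwrite('pics/'+fn,im[:,:,::-1]); return o,im
def cal(cam,o=None):
    c=vision.get_calibration(cam); f=240/np.tan(np.radians(c['vertical_fov'])/2)
    K=np.array([[f,0,c['cx']],[0,f,c['cy']],[0,0,1]])
    if 'rvec' in c:
        Rm=cv2.Rodrigues(np.array(c['rvec'],float))[0]; t=np.array(c['tvec'],float).ravel()
    else:
        T=np.eye(4);T[:3,:3]=R.from_quat(o['tool_rot']).as_matrix();T[:3,3]=o['eef_pos']
        W=np.linalg.inv(T@np.array(c['T_tool_cam'])); Rm=W[:3,:3];t=W[:3,3]
    return K,Rm,t,c
def ray(cam,uv,z,o=None):
    K,Rm,t,_=cal(cam,o); C=-Rm.T@t; d=Rm.T@np.linalg.inv(K)@np.array([uv[0],uv[1],1.]); return C+d*(z-C[2])/d[2]
def proj(cam,p,o=None):
    K,Rm,t,_=cal(cam,o); q=K@(Rm@np.array(p)+t); return q[:2]/q[2]
E
python3 - <<'E'
from h import *
for c in ['top','side','wrist']:
    o,im=snap(c,c+'0.png'); print(vision.get_calibration(c).keys())
    K,Rm,t,_=cal(c,o); print(c,K[0,0],K[:2,2],'C',-Rm.T@t,'fwd',Rm[2])
    if c!='wrist':
      for n in ['jig','gauge','gauge_handle','gauge_stand','pin_rack','pin_short','pin_mid','pin_long','bore_mouth']:
        print(n,[(np.round(b['uv'],1).tolist(),round(b['score'],2)) for b in vision.boxes_of(n,c)])
print(bot.get_obs())
E
```

```text
pics
dict_keys(['vertical_fov', 'cx', 'cy', 'rvec', 'tvec'])
top 446.4920419828174 [318.19960346 244.05722662] C [ 0.40425693 -0.07435893  1.13355323] fwd [ 0.1226323   0.0209059  -0.99223196]
jig [([308.5, 238.4], 0.78)]
gauge [([394.9, 248.4], 0.8), ([402.0, 302.1], 0.52)]
gauge_handle [([199.2, 264.4], 0.55), ([398.6, 247.5], 0.43)]
gauge_stand [([386.3, 254.0], 0.72)]
pin_rack [([199.9, 263.7], 0.93)]
pin_short [([467.6, 313.1], 0.25)]
pin_mid [([218.2, 253.5], 0.71), ([469.1, 314.9], 0.57), ([171.6, 266.8], 0.46)]
pin_long [([217.4, 254.8], 0.43)]
bore_mouth [([313.2, 234.1], 0.85)]
dict_keys(['vertical_fov', 'cx', 'cy', 'rvec', 'tvec'])
side 559.2385346627947 [332.81838687 240.21643756] C [ 0.60895763 -1.34764381  0.78340629] fwd [-0.04402603  0.88610675 -0.46138546]
jig [([348.0, 265.6], 0.71)]
gauge [([265.8, 303.7], 0.7), ([319.6, 286.8], 0.67)]
gauge_handle [([267.7, 294.3], 0.56)]
gauge_stand [([321.5, 310.8], 0.92)]
pin_rack [([324.2, 224.4], 0.89)]
pin_short []
pin_mid [([318.8, 202.2], 0.56)]
pin_long [([322.7, 226.2], 0.21)]
bore_mouth [([344.4, 262.1], 0.78)]
dict_key
[... 174 characters left out ...]
5]
{'clock': 1.05, 'joint_pos': array([1.15797812e+00, 2.40606405e-01, 5.05848336e-03, 1.33520401e+00,
       3.35859938e-05, 1.57081108e+00]), 'joint_vel': array([-2.13112996e-03,  8.41881199e-04, -3.55990053e-05,  2.72200227e-05,
        1.49046115e-03, -3.09499691e-04]), 'tau': array([-8.81561550e-05, -3.72218227e+01,  2.52697867e+01,  1.28233110e-03,
       -9.10991116e-05,  3.50169920e-06]), 'eef_pos': array([0.20059742, 0.45802514, 0.23132563]), 'tool_rot': array([ 2.04953774e-01,  9.78771654e-01,  2.51667921e-05, -1.18876505e-05]), 'ft_force': array([ 0.57320821, -0.5433357 ,  0.00149596]), 'ft_torque': array([-0.00576166, -0.07117681,  0.04035494]), 'grip_width': 0.08562292733067041}
```

View pics/top0.png

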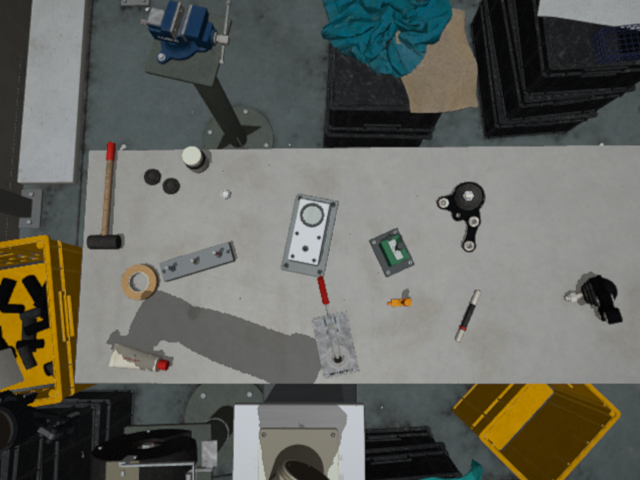

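View pics/side0.png

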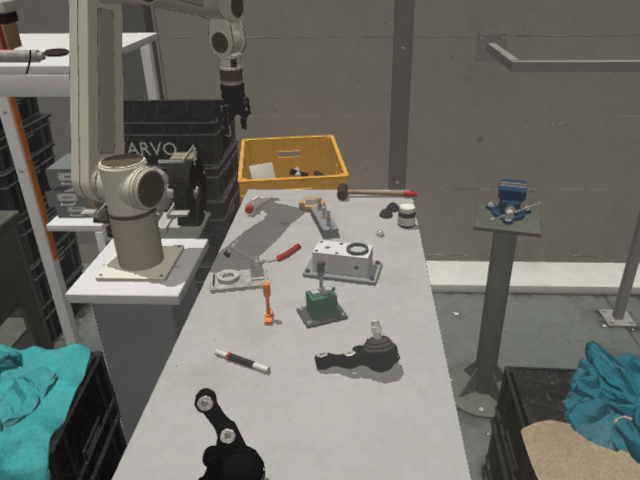

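View pics/wrist0.png

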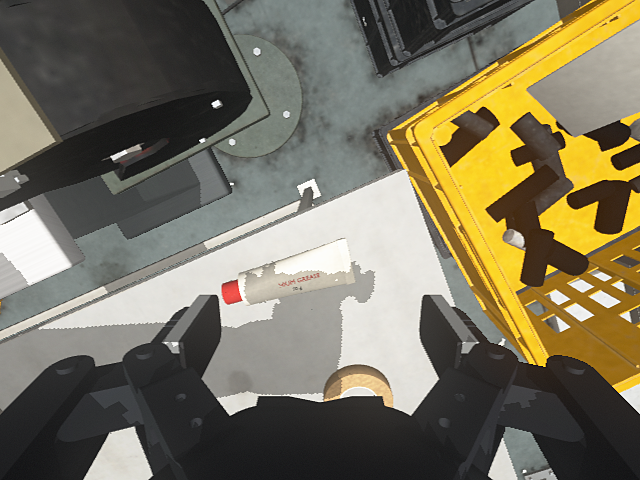

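```bash
python3 - <<'E'
import cv2,numpy as np
im=cv2.imread('pics/top0.png'); s=cv2.imread('pics/side0.png')
a=cv2.resize(im[185:285,270:350],None,fx=5,fy=5,interpolation=2)
b=cv2.resize(im[225:285,355:415],None,fx=5,fy=5,interpolation=2)
c=cv2.resize(im[235:285,155:240],None,fx=5,fy=5,interpolation=2)
o=np.zeros((600,800,3),np.uint8);o[:500,:400]=a;o[:300,400:700]=b;o[300:550,375:800]=c[:, :425]
cv2.imwrite('pics/c0.png',o)
a=cv2.resize(s[225:335,245:385],None,fx=5,fy=5,interpolation=2)
cv2.imwrite('pics/c1.png',a)
a=cv2.resize(s[190:240,300:350],None,fx=8,fy=8,interpolation=2)
cv2.imwrite('pics/c2.png',a)
E
```

```text
(no output)
```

View pics/c0.png

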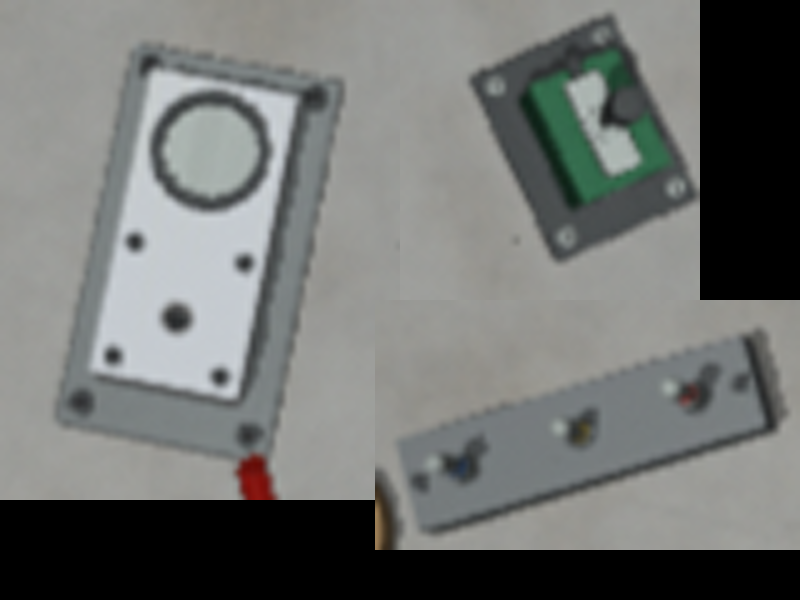

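View pics/c1.png

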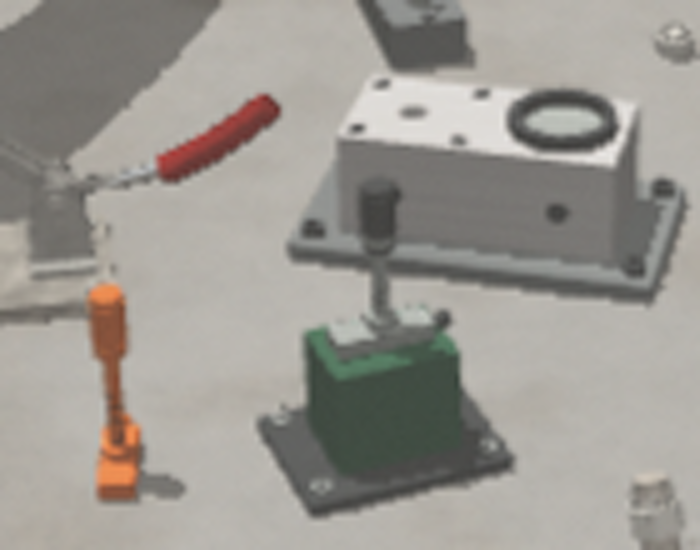

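View pics/c2.png

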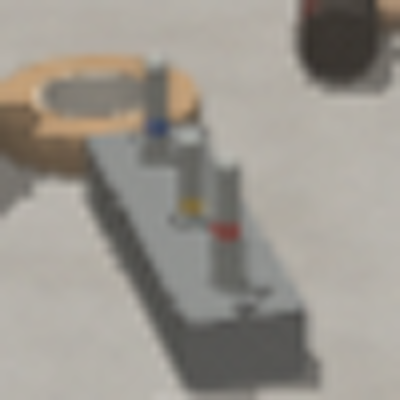

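```bash
python3 - <<'E'
from h import *
A=lambda x,y:(270+x/5-.4,185+y/5-.4)
for n,p,z in [('c1',(148,67),.07),('c2',(300,95),.07),('c3',(240,400),.07),('c4',(92,372),.07),('bore',(176,318),.07),('ring',(211,150),.078)]:
    print(n,np.round(ray('top',A(*p),z)*1000,1))
B=lambda x,y:(355+(x-400)/5-.4,225+y/5-.4)
for n,p,z in [('handle',(628,104),.149),('base',(603,122),.072),('be1',(585,75),.072),('be2',(622,173),.072),('st1',(613,45),.062),('st2',(668,165),.062),('pl1',(472,80),.008),('pl2',(562,260),.008),('pl3',(696,198),.008),('pl4',(612,14),.008)]:
    print(n,np.round(ray('top',B(*p),z)*1000,1))
Cc=lambda x,y:(155+(x-375)/5-.4,235+(y-300)/5-.4)
for n,p,z in [('blue',(430,461),.074),('yel',(558,428),.066),('red',(668,387),.082),('blueb',(460,468),.042),('yelb',(580,432),.034),('redb',(690,397),.05),('r1',(398,440),.03),('r2',(430,532),.03),('r3',(778,430),.03)]:
    print(n,np.round(ray('top',Cc(*p),z)*1000,1))
# side
S=lambda x,y:(245+x/5-.4,225+y/5-.4)
print('side bore',np.round(ray('side',S(413,112),.07)*1000,1),'handle',np.round(ray('side',S(378,186),.149)*1000,1))
o=bot.get_obs()
for d in (0,.1,.15,.2): print(d,proj('wrist',o['eef_pos']-np.array([0,0,d]),o))
print(vision.get_calibration('wrist'))
E
```

```text
c1 [648.9  -6.   70. ]
c2 [634.5 -79.8  70. ]
c3 [486.3 -50.4  70. ]
c4 [500.   20.5  70. ]
bore [525.8 -19.8  70. ]
ring [606.1 -36.9  78. ]
handle [ 522.1 -235.1  149. ]
base [ 522.7 -235.6   72. ]
be1 [ 545.3 -227.5   72. ]
be2 [ 498.3 -244.    72. ]
st1 [ 561.2 -242.8   62. ]
st2 [ 502.9 -267.7   62. ]
pl1 [ 551.6 -179.6    8. ]
pl2 [ 460.2 -223.2    8. ]
pl3 [ 491.1 -291.     8. ]
pl4 [ 585.1 -251.1    8. ]
blue [482.1 313.5  74. ]
yel [498.4 254.8  66. ]
red [516.4 197.8  82. ]
blueb [481.  310.2  42. ]
yelb [499.2 253.6  34. ]
redb [514.8 195.1  50. ]
r1 [495.9 346.2  30. ]
r2 [450.  328.2  30. ]
r3 [500.2 155.7  30. ]
side bore [527.4 -17.5  70. ] handle [ 524.2 -236.8  149. ]
0 [319.02240472 300.8077907 ]
0.1 [319.2575856  239.90418236]
0.15 [319.3189689  224.00805685]
0.2 [319.36348003 212.48123568]
{'vertical_fov': 70.71174650312814, 'cx': 319.8813488392612, 'cy': 238.43757611948828, 'T_tool_cam': array([[ 1.16093224e-03, -9.60263367e-01, -2.79093028e-01,
         7.17554147e-02],
       [ 9.99999126e-01,  9.38234920e-04,  9.31512356e-04,
         2.25696167e-04],
       [-6.32642366e-04, -2.79093866e-01,  9.60263617e-01,
        -1.42960315e-01],
       [ 0.00000000e+00,  0.00000000e+00,  0.00000000e+00,
         1.00000000e+00]])}
```

>>> send_rows:
  targets:
    - [[4, -6, 1, -0.18, 8.5], [8, -12, 2, -0.36, 8.5], [12, -17.5, 2, -0.54, 8.5], [16, -23, 2, -0.72, 8.5], [20, -29, 2, -0.9, 8], [24, -35, 2, -1.08, 7], [28, -41, 2, -1.26, 6], [31, -45, 2, -1.44, 5], [32.5, -47.8, 2, -1.58, 4], [32.5, -47.8, 2, -1.58, 4], [32.5, -47.8, 2, -1.58, 4], [32.5, -47.8, 2, -1.58, 4]]

```text
clock: 2.55
eef_pos: [0.5248, -0.0187, 0.2513]
tool_rot: [0.839, 0.544, -0.0, -0.0]
ft_force: [-0.2, -0.5, -0.0]
grip_width: 0.0401
```

```bash
python3 - <<'E'
from h import *
o,im=snap('wrist','w1.png'); print(o['clock'],o['eef_pos'],o['tool_rot'],o['joint_pos'],o['ft_force'])
b=vision.boxes_of('bore_mouth','wrist'); print(b)
for q in b: print(ray('wrist',q['uv'],.07,o))
K,Rm,t,_=cal('wrist',o)
E
```

```text
2.55 [ 0.52480625 -0.01871238  0.25134601] [ 8.38973054e-01  5.44172780e-01 -1.46698303e-04 -4.22685374e-04] [-3.59434474e-02  2.84100513e-01  1.15013620e-01  1.40243491e+00
  5.23852816e-04  1.95484327e+00] [-0.16472424 -0.48909677 -0.03523928]
[{'uv': [360.7, 194.5], 'score': 0.59}]
[ 0.56826374 -0.01505579  0.07      ]
```

View pics/w1.png

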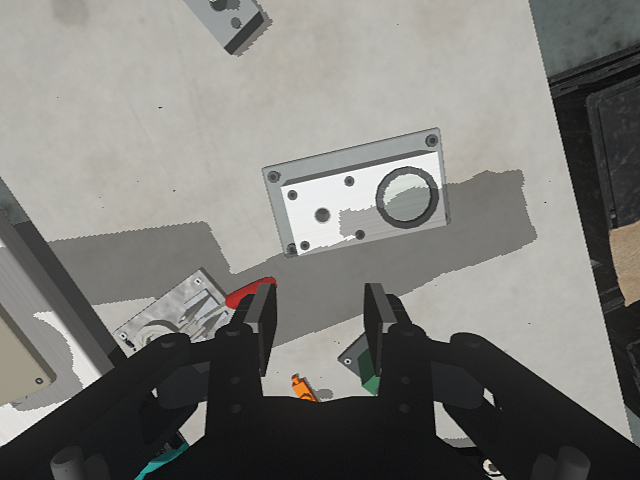

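```bash
python3 - <<'E'
from h import *
im=cv2.imread('pics/w1.png'); c=cv2.resize(im[180:250,280:440],None,fx=5,fy=5,interpolation=2); cv2.imwrite('pics/w1c.png',c)
o=bot.get_obs()
for n,uv,z in [('bore',(322,214.5),.07),('ring',(407,196.5),.078)]: print(n,ray('wrist',uv,z,o))
E
```

```text
bore [ 0.52647611 -0.01769336  0.07      ]
ring [ 0.60719138 -0.03272128  0.078     ]
```

View pics/w1c.png

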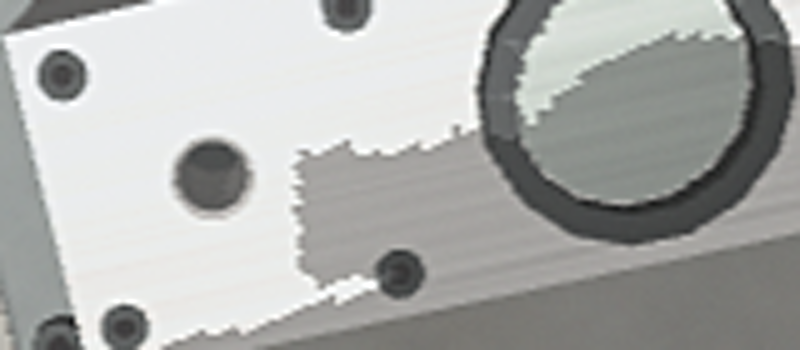

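>>> send_rows:
  targets:
    - [[0, -6, 0, 0, 4], [0, -12, 0, 0, 4], [0, -17, 0, 0, 4], [0, -21.7, 0, 0, 4], [0, -21.7, 0, 0, 4], [0, -21.7, 0, 0, 4]]

```text
clock: 3.4
eef_pos: [0.5256, -0.2356, 0.2514]
tool_rot: [0.839, 0.544, 0.0, -0.0]
ft_force: [0.2, 0.4, -0.2]
grip_width: 0.0401
```

```bash
python3 - <<'E'
from h import *
o,im=snap('wrist','w2.png'); print(o['clock'],o['eef_pos'],o['joint_pos'])
for n in ['gauge_handle','gauge']:
  for q in vision.boxes_of(n,'wrist'): print(n,q,ray('wrist',q['uv'],.149,o))
cv2.imwrite('pics/w2c.png',cv2.resize(im[140:290,240:400,::-1],None,fx=5,fy=4,interpolation=2))
E
```

```text
3.4 [ 0.52556175 -0.2356468   0.25144147] [-4.21832488e-01  3.88304289e-01  2.63115485e-01  1.44594370e+00
  6.33516353e-04  1.56966600e+00]
gauge_handle {'uv': [316.6, 231.4], 'score': 0.68} [ 0.52484022 -0.22928167  0.149     ]
gauge_handle {'uv': [213.3, 282.5], 'score': 0.65} [ 0.43361112 -0.23418023  0.149     ]
gauge {'uv': [318.6, 216.8], 'score': 0.9} [ 0.53079179 -0.21965586  0.149     ]
gauge {'uv': [221.0, 271.1], 'score': 0.74} [ 0.44377524 -0.22819088  0.149     ]
```

View pics/w2c.png

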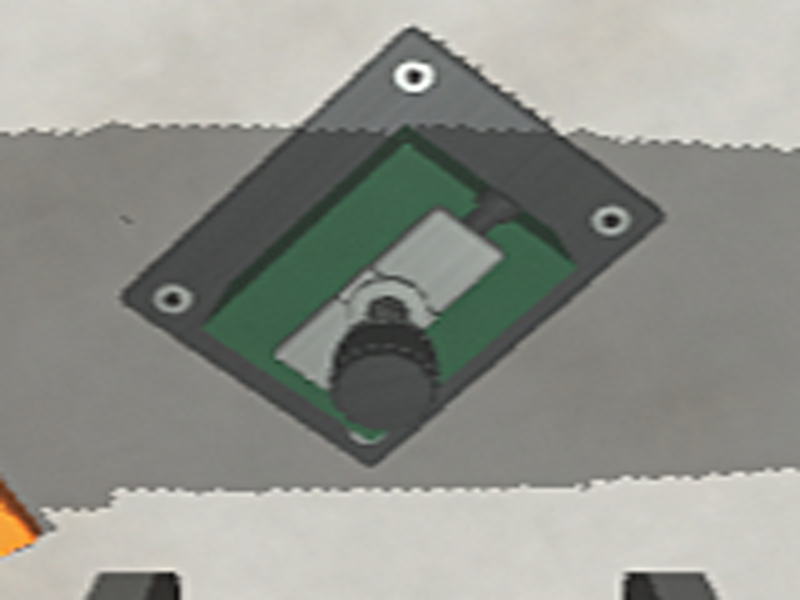

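```bash
python3 - <<'E'
from h import *
o=bot.get_obs()
P=lambda x,y:(240+x/5-.4,140+y/4-.4)
for n,p,z in [('handle',(385,387),.149),('st1',(405,140),.062),('st2',(575,265),.062),('st3',(203,328),.062),('st4',(375,440),.062),('be',(470,233),.072),('bf',(300,365),.072),('rodcollar',(388,312),.078)]: print(n,ray('wrist',P(*p),z,o))
E
```

```text
handle [ 0.5235132  -0.23246955  0.149     ]
st1 [ 0.54152898 -0.19939098  0.062     ]
st2 [ 0.56001743 -0.24123289  0.062     ]
st3 [ 0.48524031 -0.22566429  0.062     ]
st4 [ 0.50479858 -0.26687873  0.062     ]
be [ 0.54438944 -0.22370304  0.072     ]
bf [ 0.50074323 -0.240195    0.072     ]
rodcollar [ 0.52268934 -0.23381002  0.078     ]
```

>>> send_rows:
  targets:
    - [[-0.26, 0.3, -4, 0, 4], [-0.26, 0.3, -8, 0, 4], [-0.26, 0.3, -11, 0, 4], [-0.26, 0.3, -13, 0, 4], [-0.26, 0.3, -13.8, 0, 4], [-0.26, 0.3, -13.8, 0, 4]]

```text
clock: 4.3
eef_pos: [0.5231, -0.2332, 0.1134]
tool_rot: [0.839, 0.544, -0.0, -0.0]
ft_force: [-0.0, -0.1, 0.1]
grip_width: 0.04
```

```bash
python3 - <<'E'
from h import *
o,im=snap('wrist','w3.png'); print(o['clock'],o['eef_pos'],o['ft_force'])
E
```

```text
4.3 [ 0.52308223 -0.23320641  0.11336779] [-0.01317402 -0.10205805  0.06968209]
```

View pics/w3.png

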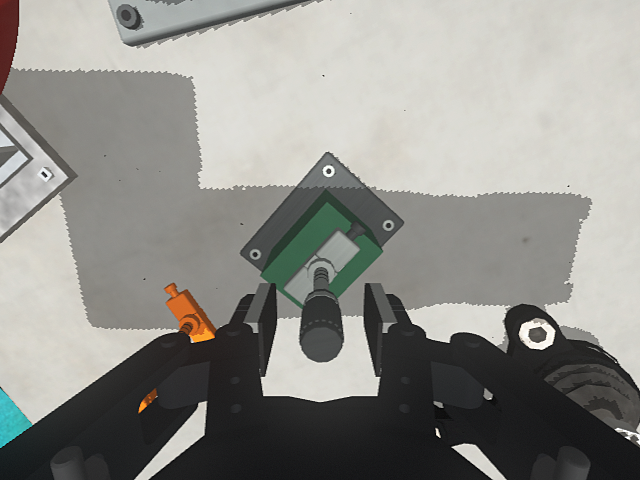

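```bash
python3 - <<'E'
from h import *
o=bot.get_obs()
print(proj('wrist',[.523,-.2335,.149],o), ray('wrist',(321,344),.149,o))
E
```

```text
[319.78867318 343.68913324] [ 0.52335178 -0.23379967  0.149     ]
```

>>> send_rows:
  targets:
    - [[0, 0, 0, 0, 2.5], [0, 0, 0, 0, 1], [0, 0, 0, 0, 1], [0, 0, 0, 0, 1], [0, 0, 0, 0, 1]]

```text
clock: 4.97
eef_pos: [0.5236, -0.2342, 0.1137]
tool_rot: [0.84, 0.543, 0.0, 0.001]
ft_force: [0.3, -0.0, 0.9]
grip_width: 0.0147
```

>>> send_rows:
  targets:
    - [[0, 0, 1, 0, 1], [0, 0, 3, 0, 1], [0, 0, 5.5, 0, 1], [0, 2, 7, 0, 1], [0, 6, 7, 0, 1], [0.1, 11, 7, 0, 1], [0.3, 16, 7, 0, 1], [0.34, 20, 7, 0, 1], [0.34, 21.58, 6, 0, 1], [0.34, 21.58, 5, 0, 1], [0.34, 21.58, 5, 0, 1], [0.34, 21.58, 5, 0, 1]]

```text
clock: 6.48
eef_pos: [0.5263, -0.0194, 0.1631]
tool_rot: [0.84, 0.542, -0.0, -0.0]
ft_force: [0.2, 0.6, 0.1]
grip_width: 0.0144
```

```bash
python3 - <<'E'
from h import *
o,im=snap('wrist','w4.png'); print(o['clock'],o['eef_pos'],o['ft_force'])
o,im2=snap('side','s4.png')
cv2.imwrite('pics/s4c.png',cv2.resize(im2[200:300,280:400,::-1],None,fx=6,fy=6,interpolation=2))
E
```

```text
6.475 [ 0.52628691 -0.01940376  0.16310273] [0.22753552 0.61905871 0.07177217]
```

View pics/w4.png

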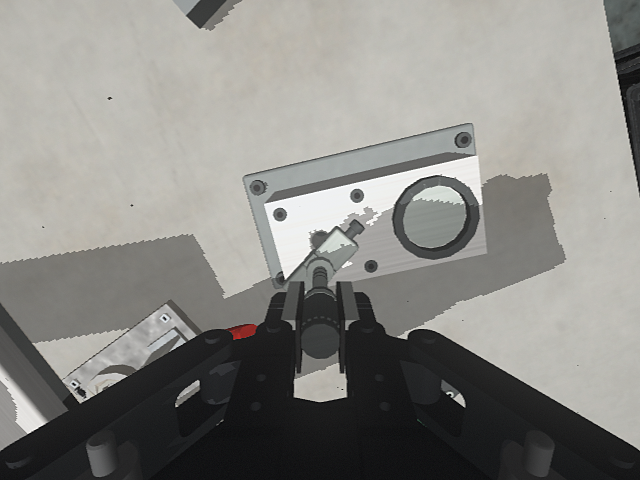

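View pics/s4c.png

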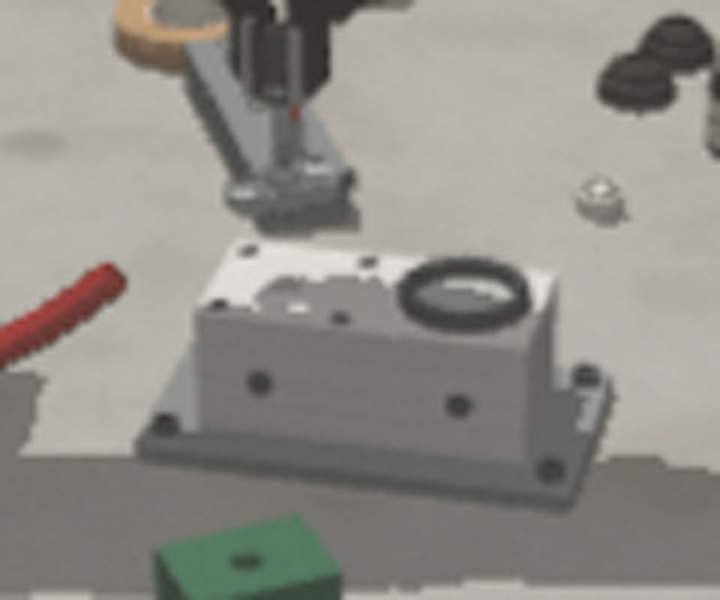

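>>> send_rows:
  targets:
    - [[0, 0.03, 0, 0, 1], [0, 0.05, -1, 0, 1], [0, 0.05, -2, 0, 1], [0, 0.05, -2.8, 0, 1], [0, 0.05, -3.3, 0, 1], [0, 0.05, -3.6, 0, 1], [0, 0.05, -3.6, 0, 1]]

```text
clock: 7.45
eef_pos: [0.5263, -0.0176, 0.1272]
tool_rot: [0.839, 0.543, -0.0, -0.0]
ft_force: [1.3, -0.0, -0.8]
grip_width: 0.0143
```

```bash
python3 - <<'E'
from h import *
o=bot.get_obs(); print(o['eef_pos'],o['ft_force'])
o,im=snap('wrist','w5.png')
o2,im2=snap('side','s5.png')
a=cv2.resize(im[180:370,230:450,::-1],None,fx=2.3,fy=2.3,interpolation=2)
b=cv2.resize(im2[220:290,290:360,::-1],None,fx=5.5,fy=5.5,interpolation=2)
c=np.zeros((437,800,3),np.uint8); c[:a.shape[0],:a.shape[1]][:,:410]=a[:,:410]; 
c=np.zeros((450,900,3),np.uint8); c[:a.shape[0],:a.shape[1]]=a; c[:385,510:895]=b; c=cv2.resize(c,(800,400)); cv2.imwrite('pics/c5.png',c)
E
```

```text
[ 0.52634775 -0.01764224  0.1271553 ] [ 1.29533758 -0.02073136 -0.81059399]
```

View pics/c5.png

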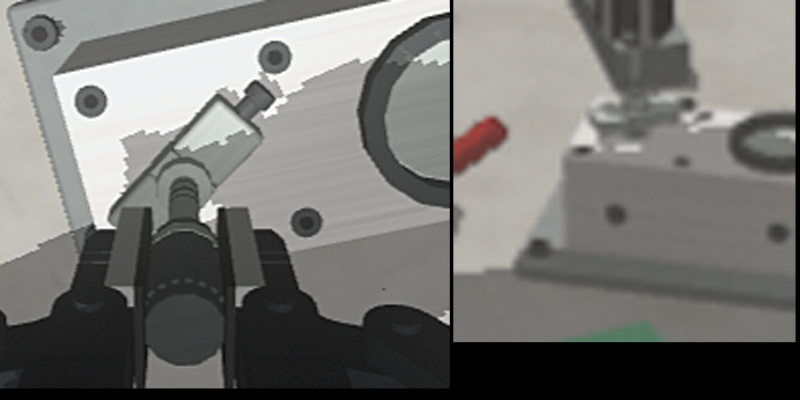

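>>> send_rows:
  targets:
    - [[0, 0, -0.2, 0, 1], [0, 0, -0.4, 0, 1], [0, 0, -0.6, 0, 1], [0, 0, -0.8, 0, 1], [0, 0, -1.0, 0, 1], [0, 0, -1.0, 0, 1]]

```text
clock: 8.3
eef_pos: [0.5264, -0.0177, 0.1171]
tool_rot: [0.84, 0.543, -0.0, 0.0]
ft_force: [-0.9, 0.2, -0.3]
grip_width: 0.0143
```

>>> send_rows:
  targets:
    - [[0, 0, -0.1, 0, 1], [0, 0, -0.2, 0, 1], [0, 0, -0.3, 0, 1]]

```text
clock: 8.68
eef_pos: [0.5264, -0.0177, 0.1143]
tool_rot: [0.84, 0.543, 0.0, 0.0]
ft_force: [-0.1, -0.5, 1.1]
grip_width: 0.0144
```

>>> send_rows:
  targets:
    - [[0, 0, -0.1, 0, 1], [0, 0, -0.2, 0, 1]]

```text
clock: 8.93
eef_pos: [0.5264, -0.0177, 0.1122]
tool_rot: [0.84, 0.543, 0.0, 0.0]
ft_force: [-0.7, 0.5, 0.9]
grip_width: 0.0144
```

>>> send_rows:
  targets:
    - [[0, 0, -0.1, 0, 1], [0, 0, -0.2, 0, 1]]

```text
clock: 9.18
eef_pos: [0.5264, -0.0177, 0.1102]
tool_rot: [0.84, 0.543, -0.0, 0.0]
ft_force: [-0.2, -0.6, 0.5]
grip_width: 0.0145
```

>>> send_rows:
  targets:
    - [[0, 0, -0.1, 0, 1], [0, 0, -0.2, 0, 1]]

```text
clock: 9.43
eef_pos: [0.5264, -0.0177, 0.1083]
tool_rot: [0.84, 0.543, 0.0, 0.0]
ft_force: [-0.9, 0.3, 1.4]
grip_width: 0.0146
```

>>> send_rows:
  targets:
    - [[0, 0, -0.1, 0, 1], [0, 0, -0.2, 0, 1]]

```text
clock: 9.68
eef_pos: [0.5264, -0.0177, 0.1062]
tool_rot: [0.84, 0.543, 0.0, 0.0]
ft_force: [-0.6, 0.6, 1.4]
grip_width: 0.0141
```

>>> send_rows:
  targets:
    - [[0, 0, -0.1, 0, 1], [0, 0, -0.2, 0, 1]]

```text
clock: 9.93
eef_pos: [0.5264, -0.0177, 0.1043]
tool_rot: [0.84, 0.543, 0.0, -0.0]
ft_force: [-0.3, 0.2, 1.5]
grip_width: 0.0144
```

>>> send_rows:
  targets:
    - [[0, 0, -0.1, 0, 1], [0, 0, -0.2, 0, 1]]

```text
clock: 10.18
eef_pos: [0.5264, -0.0177, 0.1022]
tool_rot: [0.84, 0.543, 0.0, -0.0]
ft_force: [-0.3, 0.4, 1.0]
grip_width: 0.0145
```

>>> send_rows:
  targets:
    - [[0, 0, -0.1, 0, 1], [0, 0, -0.2, 0, 1]]

```text
clock: 10.42
eef_pos: [0.5264, -0.0177, 0.1002]
tool_rot: [0.84, 0.543, 0.0, -0.0]
ft_force: [-0.8, 0.6, 1.1]
grip_width: 0.014
```

>>> send_rows:
  targets:
    - [[0, 0, -0.1, 0, 1], [0, 0, -0.2, 0, 1]]

```text
clock: 10.68
eef_pos: [0.5265, -0.0177, 0.0987]
tool_rot: [0.84, 0.543, 0.0, 0.0]
ft_force: [-2.3, 0.2, 7.6]
grip_width: 0.0141
```

>>> send_rows:
  targets:
    - [[0, 0, 0, 0, 1], [0, 0, 0, 0, 1]]

```text
clock: 10.92
eef_pos: [0.5265, -0.0177, 0.0988]
tool_rot: [0.84, 0.543, 0.0, 0.0]
ft_force: [-1.0, -0.2, 5.4]
grip_width: 0.0149
```

```bash
python3 - <<'E'
from h import *
o,im=snap('wrist','w6.png');print(o['eef_pos'],o['ft_force'])
o,im2=snap('side','s6.png')
a=cv2.resize(im[180:370,230:450,::-1],None,fx=2.3,fy=2.3,interpolation=2)
b=cv2.resize(im2[220:290,290:360,::-1],None,fx=5.5,fy=5.5,interpolation=2)
c=np.zeros((450,900,3),np.uint8); c[:a.shape[0],:a.shape[1]]=a; c[:385,510:895]=b; c=cv2.resize(c,(800,400)); cv2.imwrite('pics/c6.png',c)
print(ray('side',(321.2-.4,293.7-.4),.062))
E
```

```text
[ 0.52653614 -0.01770756  0.09878398] [-0.97446447 -0.18090592  5.39178539]
[ 0.52346531 -0.23460435  0.062     ]
```

View pics/c6.png

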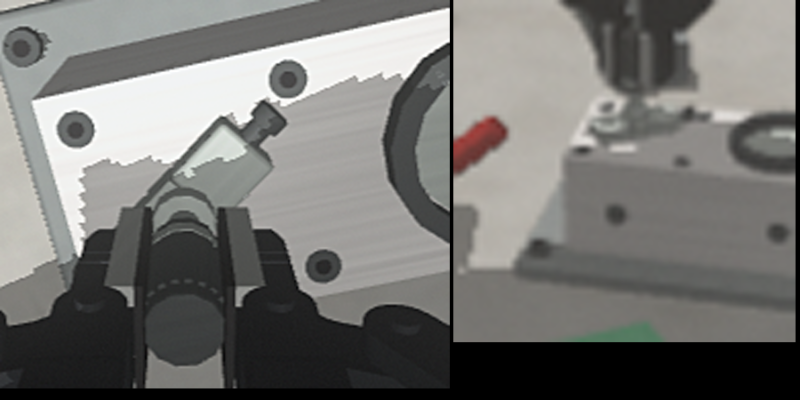

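>>> send_rows:
  targets:
    - [[0, 0, 1, 0, 1], [0, 0, 3, 0, 1], [0, 0, 5, 0, 1], [-0.5, -2, 6, 0, 1], [-1.5, -6, 6, 0, 1], [-2.5, -10, 5, 0, 1], [-2.5, -11.2, 2, 0, 1], [-2.5, -11.2, 0, 0, 1], [-2.5, -11.2, -1.5, 0, 1], [-2.5, -11.2, -2.5, 0, 1], [-2.5, -11.2, -2.5, 0, 1]]

```text
clock: 12.4
eef_pos: [0.5011, -0.1293, 0.0728]
tool_rot: [0.839, 0.544, -0.0, -0.0]
ft_force: [-0.2, 0.6, -0.9]
grip_width: 0.0143
```

```bash
python3 - <<'E'
from h import *
o,im=snap('side','s7.png');print(o['eef_pos'],o['ft_force'])
cv2.imwrite('pics/s7c.png',cv2.resize(im[210:330,260:400,::-1],None,fx=5,fy=5,interpolation=2))
E
```

```text
[ 0.50106714 -0.12934136  0.07277475] [-0.20846962  0.6336484  -0.90012113]
```

View pics/s7c.png

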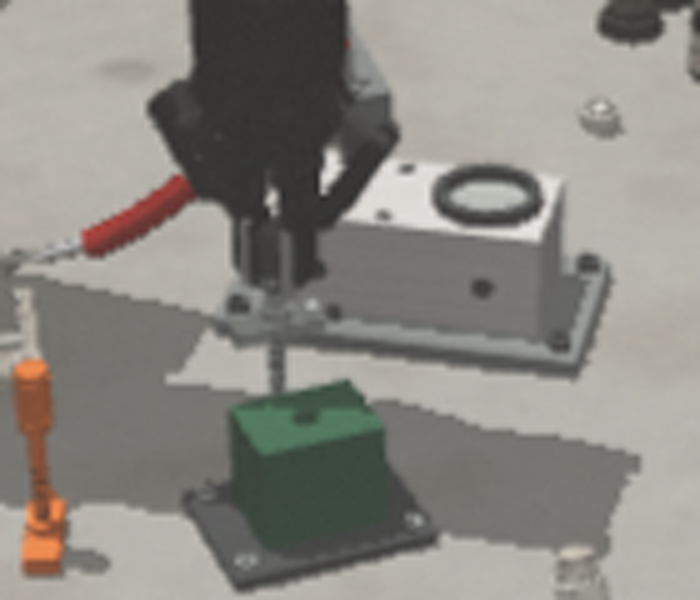

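>>> send_rows:
  targets:
    - [[0, 0, -0.2, 0, 1], [0, 0, -0.4, 0, 1]]

```text
clock: 12.7
eef_pos: [0.502, -0.1297, 0.0699]
tool_rot: [0.839, 0.543, 0.0, 0.001]
ft_force: [0.6, -0.2, -0.6]
grip_width: 0.0141
```

>>> send_rows:
  targets:
    - [[0, 0, -0.1, 0, 1], [0, 0, -0.15, 0, 1]]

```text
clock: 12.95
eef_pos: [0.5014, -0.1297, 0.0678]
tool_rot: [0.84, 0.543, 0.0, 0.0]
ft_force: [-0.2, 0.3, -1.1]
grip_width: 0.0142
```

>>> send_rows:
  targets:
    - [[0, 0, -0.1, 0, 1], [0, 0, -0.15, 0, 1]]

```text
clock: 13.2
eef_pos: [0.5016, -0.1297, 0.067]
tool_rot: [0.84, 0.543, 0.0, 0.0]
ft_force: [-2.1, 0.2, 6.4]
grip_width: 0.014
```

>>> send_rows:
  targets:
    - [[0, 0, 0, 0, 1], [0, 0, 0, 0, 1], [0, 0, 0, 0, 1]]

```text
clock: 13.58
eef_pos: [0.5016, -0.1297, 0.067]
tool_rot: [0.84, 0.543, 0.0, 0.0]
ft_force: [-1.3, 1.9, 5.7]
grip_width: 0.0145
```

```bash
python3 - <<'E'
from h import *
o=bot.get_obs();print(o['eef_pos'],o['ft_force'],o['tool_rot'],o['joint_pos'])
E
```

```text
[ 0.50161314 -0.12973014  0.06697797] [-1.27308107  1.8639743   5.71463948] [8.39511393e-01 5.43341942e-01 2.95441136e-04 2.59815933e-04] [-2.53129382e-01  4.06923064e-01 -2.15971527e-01  9.47119304e-01
  8.34208434e-05  1.73963756e+00]
```

>>> send_rows:
  targets:
    - [[0, 0, 1, 0, 1], [0, 0, 4, 0, 1], [0, 0, 8, 0, 1], [0.5, 1.5, 11, 0, 1], [2.5, 5, 11, 0, 1], [4.5, 9, 11, 0, 1], [5.4, 10.6, 10, 0, 1], [5.4, 10.6, 8.5, 0, 1], [5.4, 10.6, 7.5, 0, 1], [5.4, 10.6, 7.4, 0, 1], [5.4, 10.6, 7.4, 0, 1]]

```text
clock: 14.95
eef_pos: [0.5551, -0.0246, 0.1403]
tool_rot: [0.84, 0.543, -0.0, -0.0]
ft_force: [0.6, 0.1, -1.2]
grip_width: 0.0142
```

>>> send_rows:
  targets:
    - [[0, 0, -0.1, 0, 1], [0, 0, -0.2, 0, 1]]

```text
clock: 15.2
eef_pos: [0.5557, -0.0239, 0.1388]
tool_rot: [0.84, 0.543, 0.0, 0.0]
ft_force: [-0.1, -0.5, -1.2]
grip_width: 0.0141
```

>>> send_rows:
  targets:
    - [[0, 0, -0.1, 0, 1], [0, 0, -0.2, 0, 1], [0, 0, -0.2, 0, 1]]

```text
clock: 15.58
eef_pos: [0.5556, -0.0236, 0.137]
tool_rot: [0.839, 0.543, 0.0, 0.0]
ft_force: [-1.8, 0.7, 4.2]
grip_width: 0.0141
```

```bash
python3 - <<'E'
from h import *
o=bot.get_obs();print(o['eef_pos'],o['ft_force'])
R0=R.from_quat(o['tool_rot']).as_matrix();print(R0[:,2])
E
```

```text
[ 0.55556381 -0.02361417  0.13701556] [-1.84386952  0.74297627  4.18381075]
[ 8.50184021e-04 -9.88543766e-06 -9.99999639e-01]
```

>>> send_rows:
  targets:
    - [[0, 0, 0, 0, 1], [0, 0, 0, 0, 1]]

```text
clock: 15.82
eef_pos: [0.5556, -0.0236, 0.137]
tool_rot: [0.839, 0.543, 0.0, 0.0]
ft_force: [-2.0, 1.1, 5.8]
grip_width: 0.0148
```

```bash
python3 - <<'E'
from h import *
o=bot.get_obs();print(o['eef_pos'],o['ft_force'])
snap('wrist','w8.png'); o,im=snap('side','s8.png')
cv2.imwrite('pics/s8c.png',cv2.resize(im[200:320,270:410,::-1],None,fx=5,fy=5,interpolation=2))
E
```

```text
[ 0.5555784  -0.02363297  0.13697947] [-1.97477938  1.07054554  5.75819403]
```

View pics/s8c.png

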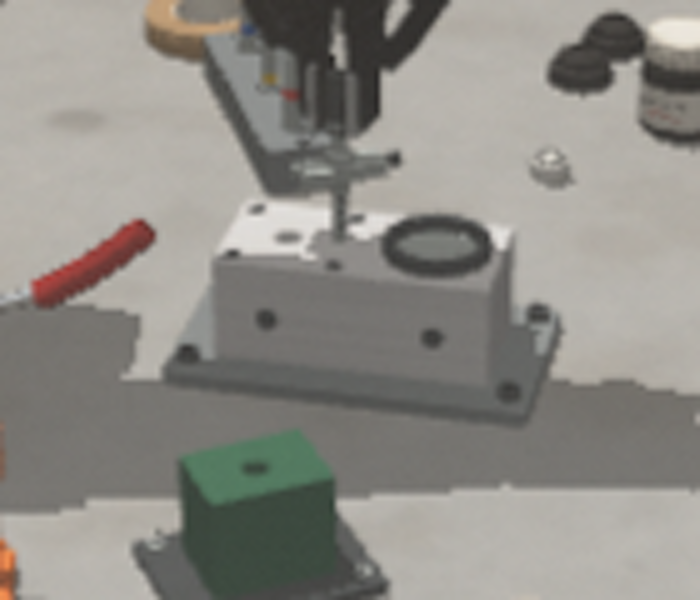

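View pics/w8.png

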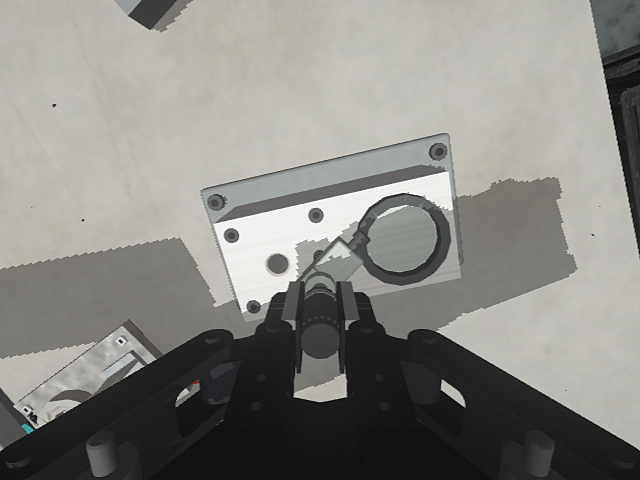

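>>> send_rows:
  targets:
    - [[0, 0, 1, 0, 1], [0, 0, 3, 0, 1], [-0.5, -3, 4, 0, 1], [-1.2, -8, 4, 0, 1], [-2, -13, 4, 0, 1], [-2.8, -18, 4, 0, 1], [-3.2, -21, 4, 0, 1], [-3.2, -21.03, 3, 0, 1], [-3.2, -21.03, 1.5, 0, 1], [-3.2, -21.03, 0, 0, 1], [-3.2, -21.03, 0, 0, 1]]

```text
clock: 17.3
eef_pos: [0.5221, -0.2323, 0.134]
tool_rot: [0.839, 0.544, -0.001, -0.002]
ft_force: [0.3, -0.1, -0.5]
grip_width: 0.0141
```

```bash
python3 - <<'E'
from h import *
o,im=snap('side','s9.png');print(o['eef_pos'],o['ft_force'])
o2,im2=snap('wrist','w9.png')
c=np.zeros((480,800,3),np.uint8)
c[:,:400]=cv2.resize(im[240:336,280:360,::-1],(400,480),interpolation=2)
c[:,400:]=cv2.resize(im2[170:350,245:395,::-1],(400,480),interpolation=2)
cv2.imwrite('pics/c9.png',c)
print(proj('side',[.5234,-.234,.062]))
E
```

```text
[ 0.5221448  -0.23231715  0.13403761] [ 0.28253701 -0.12507656 -0.50839863]
[320.78837108 293.16030436]
```

View pics/c9.png

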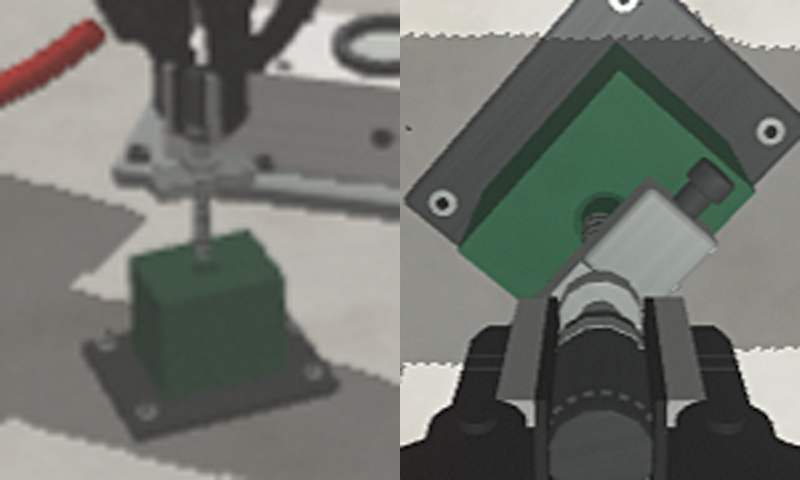

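>>> send_rows:
  targets:
    - [[0, 0, 0, 0, 1], [0, 0, -0.3, 0, 1], [0, 0, -1, 0, 1], [0, 0, -1.8, 0, 1]]

```text
clock: 17.9
eef_pos: [0.5234, -0.234, 0.1178]
tool_rot: [0.84, 0.543, 0.0, 0.0]
ft_force: [-0.2, 0.1, -1.5]
grip_width: 0.0142
```

>>> send_rows:
  targets:
    - [[0, 0, -0.6, 0, 1], [0, 0, -1.4, 0, 1], [0, 0, -2.1, 0, 1], [0, 0, -2.5, 0, 1], [0, 0, -2.7, 0, 1], [0, 0, -2.73, 0, 1], [0, 0, -2.73, 0, 1]]

```text
clock: 18.77
eef_pos: [0.5236, -0.2341, 0.0913]
tool_rot: [0.84, 0.543, 0.0, 0.0]
ft_force: [0.1, -0.6, -1.6]
grip_width: 0.0141
```

```bash
python3 - <<'E'
from h import *
o,im=snap('side','s10.png');print(o['eef_pos'],o['ft_force'])
o2,im2=snap('wrist','w10.png')
c=np.zeros((480,800,3),np.uint8)
c[:,:400]=cv2.resize(im[240:336,280:360,::-1],(400,480),interpolation=2)
c[:,400:]=cv2.resize(im2[170:350,245:395,::-1],(400,480),interpolation=2)
cv2.imwrite('pics/c10.png',c)
E
```

```text
[ 0.52355965 -0.23406155  0.09126994] [ 0.12749393 -0.5906857  -1.55357882]
```

View pics/c10.png

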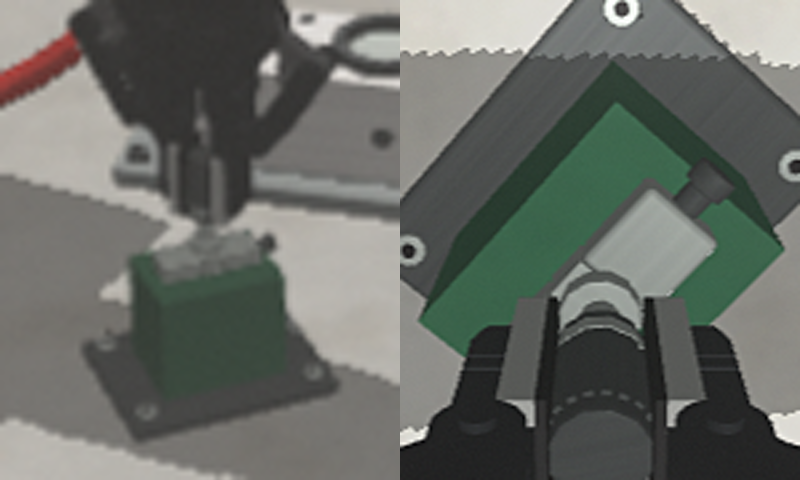

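>>> send_rows:
  targets:
    - [[0, 0, -0.03, 0, 1], [0, 0, -0.03, 0, 1.8], [0, 0, -0.03, 0, 2.5], [0, 0, -0.03, 0, 3.5], [0, 0, -0.03, 0, 4], [0, 0, 0.5, 0, 4], [0, 0, 3, 0, 4], [0, 0, 7, 0, 4], [0, 0, 12, 0, 4], [0, 0, 15, 0, 4], [0, 0, 15, 0, 4]]

```text
clock: 20.25
eef_pos: [0.5251, -0.2347, 0.2447]
tool_rot: [0.84, 0.543, 0.002, 0.003]
ft_force: [-0.8, 0.5, -0.8]
grip_width: 0.0401
```

```bash
python3 - <<'E'
from h import *
o,im=snap('side','s11.png');print(o['clock'],o['eef_pos'],o['ft_force'])
o2,im2=snap('wrist','w11.png')
c=np.zeros((480,800,3),np.uint8)
c[:,:400]=cv2.resize(im[240:336,280:360,::-1],(400,480),interpolation=2)
c[:,400:]=cv2.resize(im2[140:290,257:382,::-1],(400,480),interpolation=2)
cv2.imwrite('pics/c11.png',c)
E
```

```text
20.25 [ 0.52507789 -0.23471548  0.24469568] [-0.79679229  0.48205201 -0.82757678]
```

View pics/c11.png

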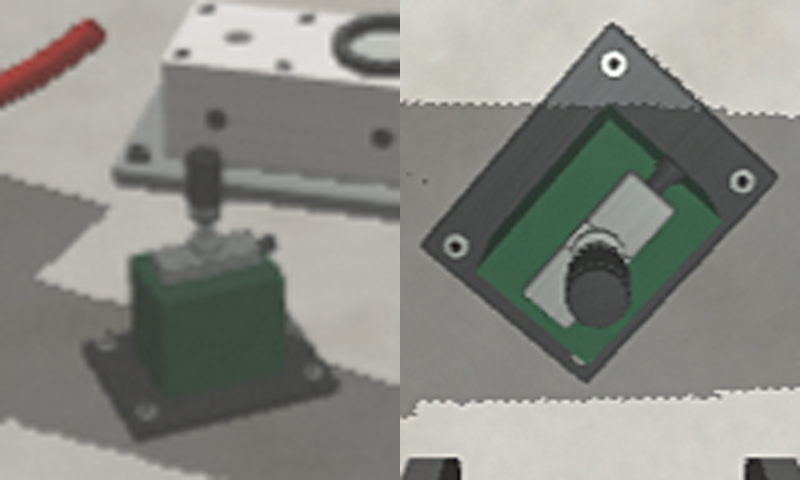

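>>> send_rows:
  targets:
    - [[0, 5, 0, 0, 4], [0, 11, 0, 0.12, 4], [-0.2, 17, 0, 0.28, 4], [-0.4, 23, 0, 0.45, 4], [-0.6, 29, 0, 0.6, 4], [-0.8, 35, 0, 0.7, 4], [-0.84, 40, 0, 0.705, 4], [-0.84, 43, 0, 0.705, 4], [-0.84, 43, 0, 0.705, 4], [-0.84, 43, 0, 0.705, 4], [-0.84, 43, 0, 0.705, 4]]

```text
clock: 21.72
eef_pos: [0.5148, 0.1947, 0.2405]
tool_rot: [0.601, 0.799, -0.001, -0.0]
ft_force: [-0.2, -0.5, -1.0]
grip_width: 0.0403
```

```bash
python3 - <<'E'
from h import *
o,im=snap('wrist','w12.png');print(o['clock'],o['eef_pos'],o['ft_force'])
for n in ['pin_long','pin_mid','pin_short']: print(n,[(q['uv'],q['score'])for q in vision.boxes_of(n,'wrist')])
cv2.imwrite('pics/w12c.png',cv2.resize(im[130:330,220:420,::-1],None,fx=3,fy=3,interpolation=2))
print(proj('wrist',[.515,.196,.082],o),proj('wrist',[.515,.196,.03],o))
E
```

```text
21.725 [0.5148343  0.19474143 0.24053663] [-0.15414072 -0.50711078 -0.9998171 ]
pin_long [([326.9, 211.8], 0.61)]
pin_mid [([326.2, 82.0], 0.66)]
pin_short [([321.0, 148.5], 0.49)]
[321.0409119  220.47207595] [320.98395713 209.27837469]
```

View pics/w12c.png

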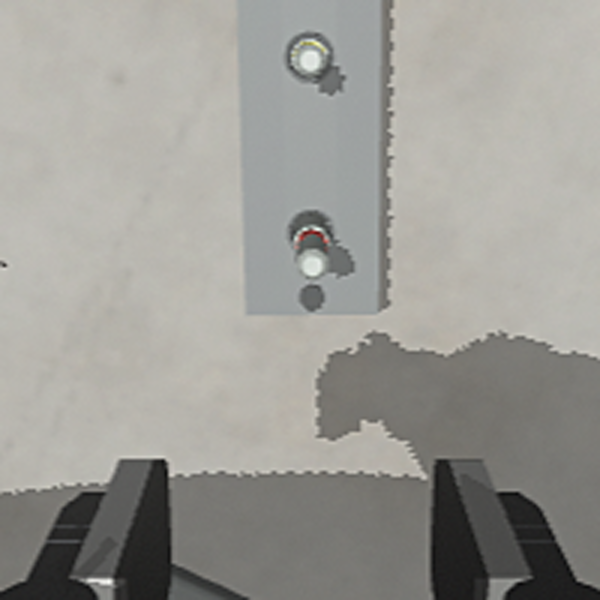

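```bash
python3 - <<'E'
from h import *
o=bot.get_obs()
print(ray('wrist',(323.7,217.4),.082,o),'hole',ray('wrist',(220+311/3-.3,130+229/3-.3),.03,o))
E
```

```text
[0.51704619 0.19978881 0.082     ] hole [0.51701936 0.20045765 0.03      ]
```

>>> send_rows:
  targets:
    - [[0.2, 0.35, -5, 0, 4], [0.2, 0.35, -10, 0, 4], [0.2, 0.35, -14, 0, 4], [0.2, 0.35, -17, 0, 4], [0.2, 0.35, -18.5, 0, 4], [0.2, 0.35, -18.5, 0, 4]]

```text
clock: 22.68
eef_pos: [0.5166, 0.1991, 0.0554]
tool_rot: [0.6, 0.8, -0.001, -0.0]
ft_force: [-0.6, 0.6, 0.6]
grip_width: 0.0399
```

```bash
python3 - <<'E'
from h import *
o,im=snap('wrist','w13.png');print(o['clock'],o['eef_pos'],o['ft_force'],proj('wrist',[.517,.1995,.082],o))
cv2.imwrite('pics/w13c.png',cv2.resize(im[230:400,220:420,::-1],None,fx=3,fy=3,interpolation=2))
E
```

```text
22.675 [0.51655515 0.19908446 0.05541107] [-0.570453    0.57453511  0.59937629] [321.63860377 331.34732111]
```

View pics/w13c.png

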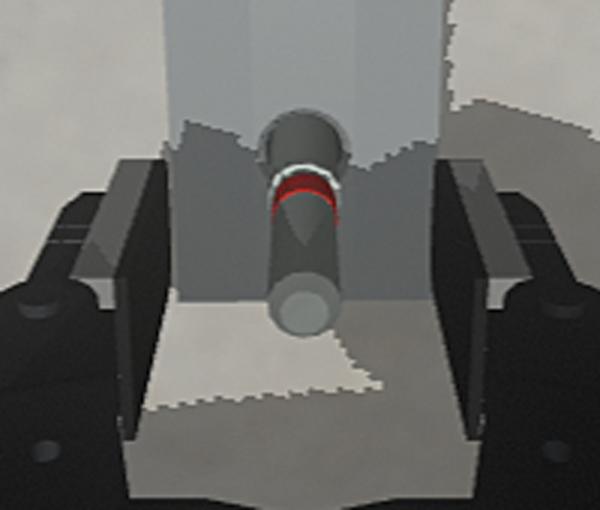

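>>> send_rows:
  targets:
    - [[0, 0, 0, 0, 2.5], [0, 0, 0, 0, 1.2], [0, 0, 0, 0, 0.5], [0, 0, 0, 0, 0.5], [0, 0, 0, 0, 0.5]]

```text
clock: 23.35
eef_pos: [0.5178, 0.1999, 0.0574]
tool_rot: [0.6, 0.8, 0.001, 0.001]
ft_force: [-1.0, -0.4, 5.6]
grip_width: 0.0079
```

>>> send_rows:
  targets:
    - [[0, 0, 0.5, 0, 0.5], [0, 0, 1.5, 0, 0.5], [0, 0, 3, 0, 0.5], [0, 0, 5, 0, 0.5], [0, 0, 7, 0, 0.5], [0, 0, 7, 0, 0.5]]

```text
clock: 24.1
eef_pos: [0.5187, 0.2001, 0.1286]
tool_rot: [0.6, 0.8, 0.002, 0.001]
ft_force: [0.5, 0.0, -0.5]
grip_width: 0.0077
```

```bash
python3 - <<'E'
from h import *
o,im=snap('wrist','w14.png');print(o['clock'],o['eef_pos'],o['ft_force'],o['grip_width'],proj('wrist',o['eef_pos']+np.array([0,0,.026]),o))
cv2.imwrite('pics/w14c.png',cv2.resize(im[180:400,220:420,::-1],None,fx=2.7,fy=2.7,interpolation=2))
E
```

```text
24.1 [0.5186544  0.20014009 0.12858845] [ 0.45226303  0.04137413 -0.53941775] 0.007696132584894032 [320.69709931 331.11395538]
```

View pics/w14c.png

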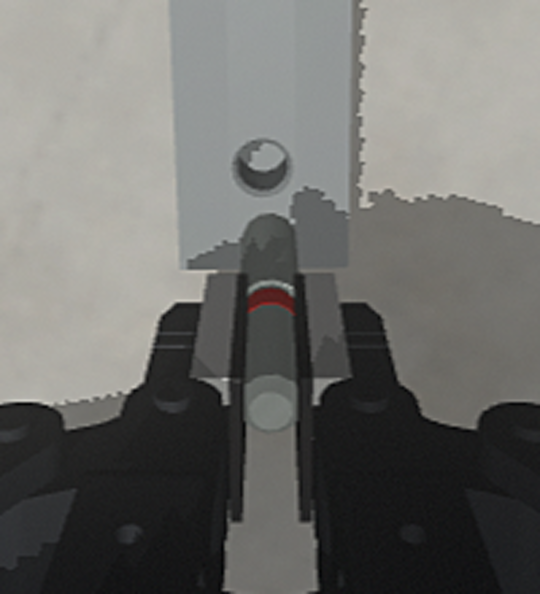

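>>> send_rows:
  targets:
    - [[0, 0, 2, 0, 0.5], [0, -3, 3.5, 0, 0.5], [0.2, -8, 4, 0, 0.5], [0.5, -13, 4, 0, 0.5], [0.8, -18, 4, 0, 0.5], [0.94, -21, 4, 0, 0.5], [0.94, -21.72, 3, 0, 0.5], [0.94, -21.72, 2, 0, 0.5], [0.94, -21.72, 1.4, 0, 0.5], [0.94, -21.72, 1.4, 0, 0.5], [0.94, -21.72, 1.4, 0, 0.5]]

```text
clock: 25.52
eef_pos: [0.5266, -0.0169, 0.1401]
tool_rot: [0.6, 0.8, 0.0, 0.0]
ft_force: [-0.8, 0.0, -0.7]
grip_width: 0.0077
```

```bash
python3 - <<'E'
from h import *
o,im=snap('wrist','w15.png');print(o['clock'],o['eef_pos'],o['ft_force'],o['grip_width'])
print('w8',ray('wrist',(278,264),.07,dict(eef_pos=np.array([.55558,-.02363,.13698]),tool_rot=[8.39511393e-01,5.43341942e-01,0,0])))
cv2.imwrite('pics/w15c.png',cv2.resize(im[150:360,220:420,::-1],None,fx=2.8,fy=2.8,interpolation=2))
e=o['eef_pos']; print('top',proj('wrist',e+[0,0,.0246],o),'foot',proj('wrist',e-[0,0,.0474],o),'bore',proj('wrist',[.5264,-.0177,.07],o))
o,im=snap('side','s15.png')
cv2.imwrite('pics/s15c.png',cv2.resize(im[210:290,300:400,::-1],None,fx=6,fy=6,interpolation=2))
print('side foot',proj('side',e-[0,0,.0474]),'bore',proj('side',[.5264,-.0177,.07]))
E
```

```text
25.525 [ 0.5265739  -0.01692536  0.14012782] [-0.7581366   0.03345168 -0.65049789] 0.0077284153994821815
w8 [ 0.52725507 -0.01847899  0.07      ]
top [320.37172545 329.2187368 ] foot [320.28722285 264.7450109 ] bore [319.69182455 253.6236859 ]
side foot [326.75549143 239.43036166] bore [326.82077306 247.02812549]
```

View pics/w15c.png

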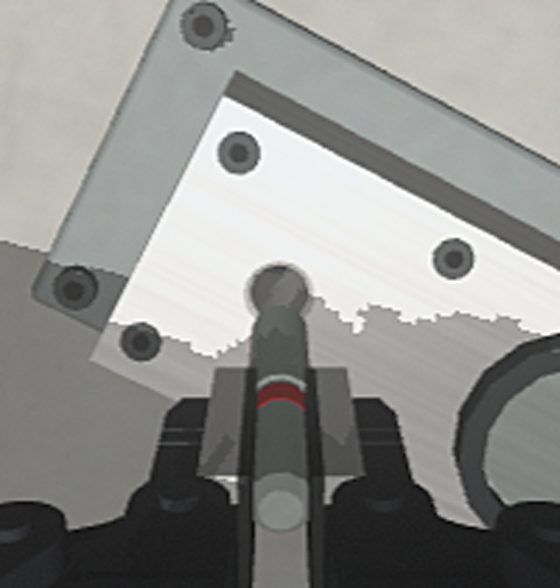

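View pics/s15c.png

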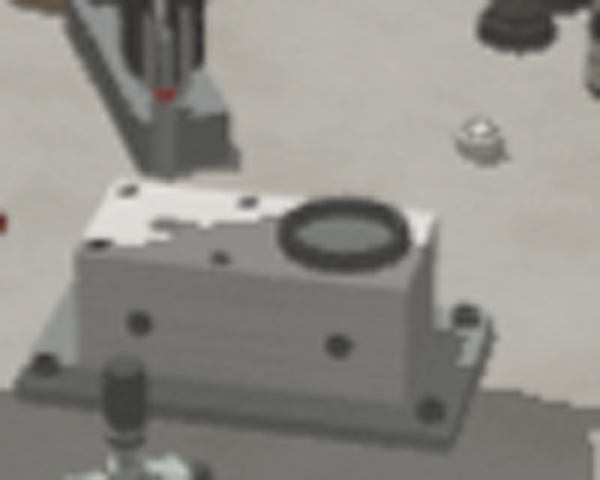

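>>> send_rows:
  targets:
    - [[0.03, -0.07, 0, 0, 0.5], [0.03, -0.07, -0.8, 0, 0.5], [0.03, -0.07, -1.5, 0, 0.5], [0.03, -0.07, -1.8, 0, 0.5], [0.03, -0.07, -1.8, 0, 0.5]]

```text
clock: 26.25
eef_pos: [0.5263, -0.0184, 0.1215]
tool_rot: [0.6, 0.8, -0.0, -0.0]
ft_force: [-0.6, 0.3, 0.5]
grip_width: 0.0078
```

```bash
python3 - <<'E'
from h import *
o,im=snap('wrist','w16.png');print(o['clock'],o['eef_pos'],o['ft_force'],o['grip_width'])
cv2.imwrite('pics/w16c.png',cv2.resize(im[200:340,240:400,::-1],None,fx=4,fy=4,interpolation=2))
e=o['eef_pos']; print('foot',proj('wrist',e-[0,0,.0474],o),'bore',proj('wrist',[.5267,-.0184,.07],o))
E
```

```text
26.25 [ 0.52632147 -0.01840323  0.12147679] [-0.58886601  0.26718471  0.4822008 ] 0.007823505256406037
foot [320.3939368  264.77150477] bore [320.99347112 262.57148194]
```

View pics/w16c.png

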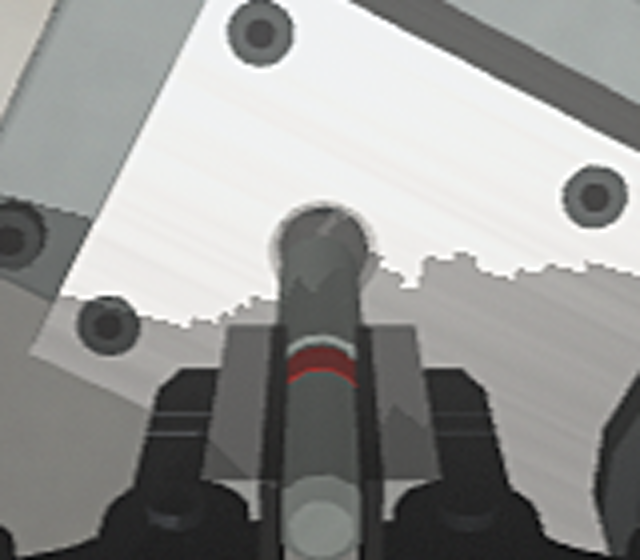

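>>> send_rows:
  targets:
    - [[0.03, 0, -0.1, 0, 0.5], [0.03, 0, -0.2, 0, 0.5], [0.03, 0, -0.3, 0, 0.5], [0.03, 0, -0.4, 0, 0.5], [0.03, 0, -0.5, 0, 0.5]]

```text
clock: 26.92
eef_pos: [0.527, -0.0184, 0.1169]
tool_rot: [0.6, 0.8, -0.0, 0.0]
ft_force: [-0.8, 0.6, -0.5]
grip_width: 0.0076
```

>>> send_rows:
  targets:
    - [[0, 0, -0.1, 0, 0.5], [0, 0, -0.2, 0, 0.5], [0, 0, -0.3, 0, 0.5], [0, 0, -0.4, 0, 0.5]]

```text
clock: 27.42
eef_pos: [0.527, -0.0184, 0.113]
tool_rot: [0.6, 0.8, 0.0, -0.0]
ft_force: [-0.0, 0.6, -1.0]
grip_width: 0.0076
```

>>> send_rows:
  targets:
    - [[0, 0, -0.15, 0, 0.5], [0, 0, -0.3, 0, 0.5], [0, 0, -0.45, 0, 0.5], [0, 0, -0.6, 0, 0.5]]

```text
clock: 27.92
eef_pos: [0.527, -0.0184, 0.1069]
tool_rot: [0.6, 0.8, -0.0, -0.0]
ft_force: [0.2, -0.1, -0.4]
grip_width: 0.0077
```

```bash
python3 - <<'E'
from h import *
o,im=snap('wrist','w17.png')
cv2.imwrite('pics/w17c.png',cv2.resize(im[200:340,240:400,::-1],None,fx=4,fy=4,interpolation=2))
E
```

```text
(no output)
```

View pics/w17c.png

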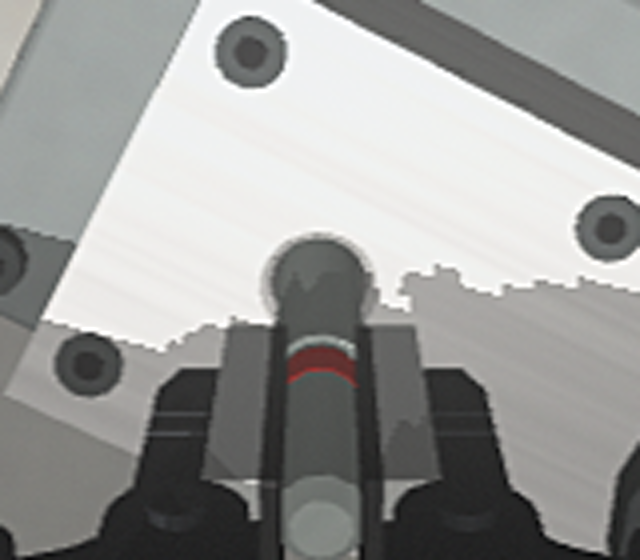

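>>> send_rows:
  targets:
    - [[0, 0, -0.2, 0, 0.5], [0, 0, -0.4, 0, 0.5], [0, 0, -0.6, 0, 0.5], [0, 0, -0.8, 0, 0.5], [0, 0, -1, 0, 0.5]]

```text
clock: 28.6
eef_pos: [0.527, -0.0184, 0.0969]
tool_rot: [0.6, 0.8, 0.0, -0.0]
ft_force: [-0.6, -0.2, 0.3]
grip_width: 0.0077
```

>>> send_rows:
  targets:
    - [[0, 0, -0.2, 0, 0.5], [0, 0, -0.4, 0, 0.5], [0, 0, -0.6, 0, 0.5], [0, 0, -0.8, 0, 0.5], [0, 0, -1, 0, 0.5]]

```text
clock: 29.22
eef_pos: [0.527, -0.0184, 0.0869]
tool_rot: [0.6, 0.8, 0.0, 0.0]
ft_force: [0.2, 0.9, -0.1]
grip_width: 0.0078
```

>>> send_rows:
  targets:
    - [[0, 0, -0.15, 0, 0.5], [0, 0, -0.3, 0, 0.5], [0, 0, -0.4, 0, 0.5]]

```text
clock: 29.6
eef_pos: [0.527, -0.0184, 0.0829]
tool_rot: [0.6, 0.8, -0.0, -0.0]
ft_force: [-0.7, 0.2, -0.8]
grip_width: 0.0076
```

>>> send_rows:
  targets:
    - [[0, 0, -0.1, 0, 0.5], [0, 0, -0.2, 0, 0.5]]

```text
clock: 29.85
eef_pos: [0.527, -0.0184, 0.081]
tool_rot: [0.6, 0.8, 0.0, 0.0]
ft_force: [0.1, 0.2, -0.8]
grip_width: 0.0078
```

>>> send_rows:
  targets:
    - [[0, 0, -0.08, 0, 0.5], [0, 0, -0.16, 0, 0.5]]

```text
clock: 30.1
eef_pos: [0.527, -0.0184, 0.0794]
tool_rot: [0.6, 0.8, 0.0, 0.0]
ft_force: [-0.4, 0.6, -1.1]
grip_width: 0.0077
```

>>> send_rows:
  targets:
    - [[0, 0, -0.08, 0, 0.5], [0, 0, -0.16, 0, 0.5]]

```text
clock: 30.35
eef_pos: [0.5274, -0.0185, 0.079]
tool_rot: [0.6, 0.8, 0.0, 0.001]
ft_force: [-3.0, 0.2, 11.0]
grip_width: 0.0077
```

>>> send_rows:
  targets:
    - [[0, 0, 0.05, 0, 0.5], [0, 0, 0.05, 0, 0.9], [0, 0, 0.05, 0, 1.4], [0, 0, 0.05, 0, 2], [0, 0, 0.05, 0, 2.5], [0, 0, 0.05, 0, 2.5], [0, 0, 1, 0, 2.5], [0, 0, 3, 0, 2.5], [0, 0, 6, 0, 2.5], [0, 0, 9, 0, 2.5], [0, 0, 11, 0, 2.5], [0, 0, 11, 0, 2.5]]

```text
clock: 31.85
eef_pos: [0.5285, -0.0185, 0.1902]
tool_rot: [0.6, 0.8, 0.001, 0.002]
ft_force: [0.7, 0.2, -0.2]
grip_width: 0.0248
```

```bash
python3 - <<'E'
from h import *
o,im=snap('wrist','w18.png');print(o['clock'],o['eef_pos'],o['ft_force'],o['grip_width'])
o2,im2=snap('side','s18.png')
c=np.zeros((480,800,3),np.uint8)
c[:,:400]=cv2.resize(im[150:300,257:382,::-1],(400,480),interpolation=2)
c[:,400:]=cv2.resize(im2[190:310,290:390,::-1],(400,480),interpolation=2)
cv2.imwrite('pics/c18.png',c)
snap('top','t18.png')
E
```

```text
31.85 [ 0.5284984  -0.01846582  0.19018991] [ 0.72172121  0.18294458 -0.22089895] 0.024809164250773803
```

View pics/c18.png

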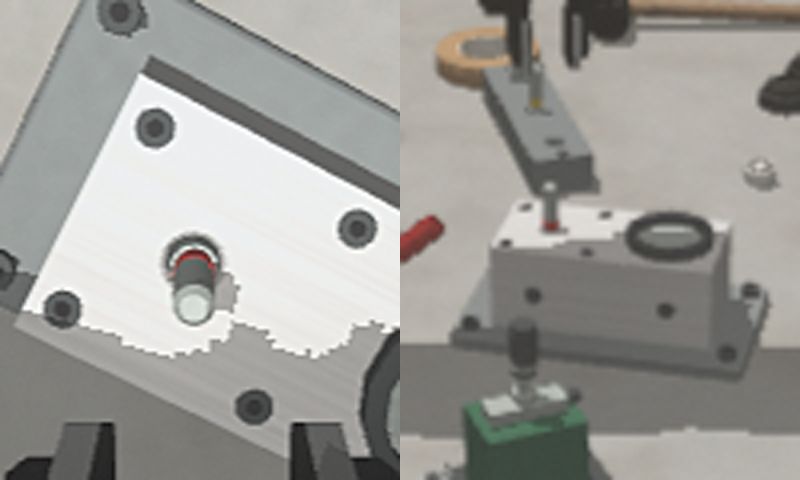

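View pics/t18.png

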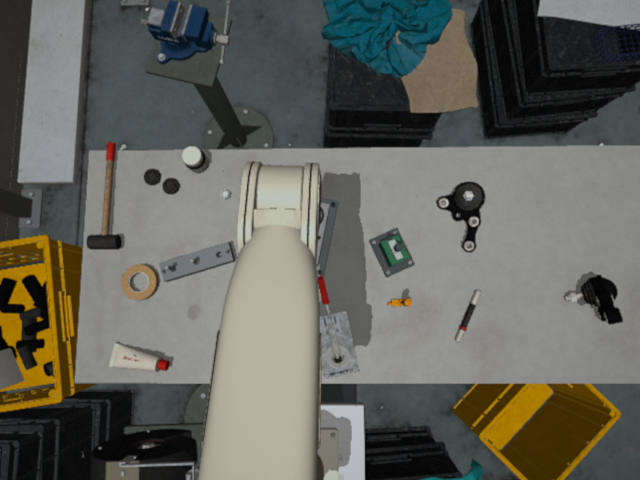

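```bash
python3 -c "
from workcell import bot
print(bot.job_done())"
```

```text
the job is handed in; nothing more can be done
None
```

I gauged the bore at 38.2 mm, put the gauge back upright in its green stand, and fitted the long (red, 38 mm) pin to the bottom of the bore. The job was handed in at about 32 s.

- **Depth reading:** the bottom height came from the tool height with the rod bottomed at about 5–8 N. As a reference I also touched the rod tip lightly on the table and then on the jig's face, at about 6 N each. The two references agreed to within about 0.05 mm. The margin over the 38 mm pin is only about 0.2 mm.
- **Pin:** it bottomed at 11 N, at the tool height I expected for that depth (within 0.3 mm). The last pictures show it standing in the bore with its shoulder about level with the face; I did not check the flushness by touch.
- **Rest of the scene:** the short and mid pins are still in the rack. The gauge is upright in its stand and nothing else moved in the last top view. The highest force read on the jig was 11 N, though force was read only at the end of each move.

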